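# Turn the engraving block and punch its other mark

## Robot

A 6-joint arm with a two-finger parallel gripper is mounted at the origin on the work surface. World frame = base frame: x ahead of the robot, y to its left, z up, the work surface at z = 0. Lengths are in m, angles in rad, forces in N, time in s.
With the tool pointing down it reaches from about 0.325 to 0.775 m from the base axis. Payload 9.3 kg.
Tool frame: the origin (TCP) lies midway between the tips of the shut fingers; the grasp point (between the pads) lies 19 mm behind it (arm.grip_depth is the distance from the TCP to the grasp point, in m); z points along the fingers, y is the line along which they close (so a half turn about z gives the same grasp; the last joint's range is limited). The gripper opens to 85 mm and grips with 20 to 120 N. Pads are 22 mm wide; open, the fingers measure 114 mm over their backs; the gripper's body (76 mm by 85 mm) begins 54 mm behind the grasp point. The pads swing forward as they close: fully open they stand 13 mm farther back than shut.
Start: joints at [0.987, 0.259, 0.021, 1.334, 0, 1.418], TCP at [0.23, 0.5, 0.206] pointing down, gripper open.
Joint ranges: [-3.04, 3.04], [-0.91, 1.82], [-1.04, 1.36], [-1.92, 1.95], [-1.52, 1.45], [-3.14, 3.14]. Speed limits (rad/s): [2.22, 2.22, 2.79, 3.14, 3.14, 3.14].

## Interface

Orientations are given as a rotation vector (axis times angle).
In Python, from station import monitor, eyes, arm, nets gives the robot as it stands. The module is installed in compiled form; this text tells all that it offers.
- The arm moves only by the shell command python3 -m handwheel 'ROWS' [OPENING] [FORCE]. ROWS is JSON, a list of rows, each an object with "xyz": the shift along the tool's x, y, z in units of 0.2 m (1.0 is 0.2 m), a list of three; "spin": the turn about the tool's z in units of 30 degrees (1.0 is 30 degrees). A call has 1 to 5 rows; each row is the pose to reach, as a shift and turn from the pose commanded when the call began, along the tool's axes at that moment; what a row does not reach only later rows make up. A row lasts 1/8 s, in which the tool goes at most 62.5 mm and 10.7 degrees, less where a joint would pass 70% of its speed; a pose out of reach is approached as far as the arm can. A call with a number of a shift or a turn outside -1 to 1 is refused whole. A call with a gripper value outside its range is refused whole. OPENING is the finger opening in mm, from 0 to 85.4, set as the call begins (- or left out, the last holds). The fingers move at their own pace and stop on an object; FORCE is the grip in N (left out, the last holds). Time passes only in rows, so rows that repeat a pose let the fingers close. It gives the time, the measured TCP pose, the force, the opening and the grip force at its end, in the units of the state.
- monitor.sense(): the state, without advancing time (a new reading comes with each control period).
- eyes.read_camera(name): name is "scene" or "top" or "wrist"; returns a dict with "image" (384x512x3 uint8, blue, green, red), "z_map" (384x512 float32, m along the optical axis (not along the pixel's ray), 0 where there is no reading), "intrinsics" (3x3 intrinsics, pixels), "R" (3x3) and "t" (3): a world point X has camera coordinates R X + t; the wrist camera has in their place "T_tool_cam" (4x4, takes a point from camera to tool coordinates, whose origin is the TCP and whose axes are the flange's). Camera axes: x right, y down, z forward; pixel columns grow to the right and rows downward; lengths in m; the calibration is good to about 2 mm. A picture is of the moment at which its call begins: read the wrist's pose just before it.
- arm.sign_off(): hands the job in; it is judged then, once.
Trained networks look in the newest picture that a camera, given by its name, has taken for a name from the list of things; names that differ only in an ending like _2 or _b are one class to them, and where a whole thing is asked for, a point or a joint stands for the part that bears it (a point fixed in the world has none). Each returns a list of dicts, best first, with "p" (0 to 1); they miss things now and then, are a little off and sometimes report something else, mostly with a low value. They report only what shows in the picture. A call takes as long as a camera call.
- nets.spot_in(thing, camera): "box" ([left, top, right, bottom] as shares, 0 to 1, of the picture: columns of its width, rows of its height, round what is visible of it).
- nets.silhouettes(thing, camera): "mask" (384x512 bool, what is visible of it) and "box" ([left, top, right, bottom] as shares, 0 to 1, of the picture: columns of its width, rows of its height, round what is visible of it).
The state is a dict: "t": time; "joint_positions": joint angles; "dq": joint speeds; "tau": joint torques, N m; "ee_pos": TCP position; "eef_rot": TCP orientation; "ft_force": force on the tool from outside, world axes, zero at the start; "moment": the same for the moment, N m; "opening": finger opening in m; "gripper_force": force on a finger pad.
Only numpy, scipy, OpenCV 4.12 (cv2) and the standard library are available. Lean on these libraries where they do the work, as an engineer would, in place of code of your own. Each camera call takes 0.05 s, during which the arm holds its last target. There are 200 camera calls.

## Task

The mark at the round end of the copper-faced block in the marking stand has been punched; now draw the block out, turn it end for end and slide it back in along the base plate, so that the middle of the mark by its square end is right under the punch tip, the block lying flat and in line with the stand's arm, and let go of it. Then press the plunger cap on top down until the tip meets that mark, and let it spring back up. Punch nowhere else, leave the block lying there under the tip, and leave the other things on the bench where they are.

Things in the scene. Friction and masses are not known exactly. Their poses are not given: they have to be found in the camera images.
- stand: fixed marking stand: steel base plate, grey column, arm overhanging the plate. Origin on the bench (plate underside) straight below the punch tip; z up, +x from tip to column, -x out of the throat. Plate x -190 to 100, y -65 to 65 mm, top at z 10 mm. Column x 48 to 92 mm, 54 mm wide. Arm x -11 to 89 mm, 30 mm wide, z 88 to 118 mm
- block: wooden block with copper top face, 120 x 40 x 22 mm, 0.1 to 0.2 kg; one end round (radius 20 mm), the other square. Origin mid-underside, x along its length to the round end, z up. By each end a mark: a dark ring 14 mm across on the copper, on the centre line, 20 mm from that end. Starts flat on the base plate, round end in the throat
- square_mark (a point): the centre of the mark by the block's square end, on the top face, at (-40, 0, 22) mm in the block's frame
- round_mark (a point): the centre of the mark by the block's round end, on the top face, at (40, 0, 22) mm in the block's frame
- tip (a point): the point of the punch at the lower end of the plunger, 40 mm above the bench when the plunger is up, so 8 mm above a block lying on the base plate
- cap (a point): the middle of the top of the plunger's cap (a steel disc 26 mm across, 12 mm thick), straight above the tip, 148 mm above the bench when up; press it straight down with the shut fingertips
- plunger (a joint): how far the plunger is pressed down, in m: 0 up, stop at 0.014; about 0.008 when the tip meets the block. A light spring (1 to 4 N) returns it
- spare: a smaller bystander block, 90 x 35 x 22 mm, both ends square, no marks. Bystander; origin at its underside
- tape: a small cardboard roll, 48 mm across, 22 mm high. Bystander; origin at its underside
- graver: a graver lying down, dark wood knob and steel blade, 115 mm long, 24 mm high. Bystander; origin at its underside
- ringclamp: a turned wooden ring clamp lying down, 135 mm long, 38 mm high. Bystander; origin at its underside
- hammer: a hammer lying down. Bystander; origin at its underside
- jar: a small closed jar, 60 mm across, 70 mm high. Bystander; origin at its underside

How it is judged:
On the way, in this order (a step that is already met when the one before it is completed fails the run):
1. the block lies flat on the base plate, let go, in line with the arm, turned so that the square-end mark is under the raised punch tip (horizontal distance between square_mark and tip below 0.0035 m and angle between block's own z axis and vertical below 0.05 rad and z of block in the frame of stand between 0.007 and 0.013 m and angle between the x axis of block and the x axis of stand, either way round below 0.3 rad and contact force between the fingers and block below 0.1 N and value of joint plunger below 0.003 m), for 0.2 s.
2. the plunger is pressed until the punch tip meets the square-end mark (horizontal distance between square_mark and tip below 0.0035 m and z of tip in the frame of block below 0.0235 m and value of joint plunger above 0.005 m), for 0.1 s.
At the end, for the whole second after the job is handed in: The block lies at rest and released, flat on the base plate (origin 10 mm above the stand's, within 3 mm; tilt under 0.05 rad), its length within 0.3 rad of the stand's x axis, its square-end mark within 3.5 mm horizontally of the punch tip, and the plunger is back up (under 3 mm) (all of step 1 and linear speed of block below 0.01 m/s); the robot touches nothing.
It fails at once if the plunger is pressed more than 6 mm while the square-end mark is over 6 mm from below the tip (value of joint plunger above 0.006 m and horizontal distance between square_mark and tip above 0.006 m).
It fails at once if a bystander is moved more than 30 mm (distance of any of spare, tape, graver, ringclamp, hammer, jar from where it was at the start of the episode above 0.03 m).
It also fails if it takes over 59 s, if anything falls off the work surface, if the arm or the gripper's body presses on something with over 40 N, if the wrist force passes 120 N, or if a joint passes its speed limit or range.

## Working session

There is one attempt and no reset: what is moved stays moved. The work goes in short steps, Python scripts to look and compute and a shell command to move; the robot and the scene stay as the last step left them, time stands still between calls to the robot, and variables do not carry over. Pictures are saved under pics/ and viewed, at most 11 in all, crops included, and the job is handed in when it is done.

```bash
mkdir -p pics; cat > h.py <<'E'
import numpy as np, cv2
from scipy.spatial.transform import Rotation as Ro
from station import monitor, eyes, arm, nets
def cam(n):
    s=monitor.sense(); c=eyes.read_camera(n)
    if n=="wrist":
        T=np.eye(4);T[:3,:3]=Ro.from_rotvec(s["eef_rot"]).as_matrix();T[:3,3]=s["ee_pos"]
        M=T@np.array(c["T_tool_cam"]); R=M[:3,:3].T; t=-R@M[:3,3]
    else: R=np.array(c["R"]);t=np.array(c["t"])
    c["R"],c["t"]=R,t
    K=np.array(c["intrinsics"]); v,u=np.mgrid[:384,:512]; z=c["z_map"]
    P=np.stack([(u-K[0,2])/K[0,0]*z,(v-K[1,2])/K[1,1]*z,z],-1)
    c["X"]=(P-t)@R; c["X"][z==0]=np.nan
    return c
def proj(c,p):
    q=c["R"]@np.array(p)+c["t"]; q=np.array(c["intrinsics"])@q; return q[:2]/q[2]
def ray(c,uv,z):
    K=np.array(c["intrinsics"]);d=c["R"].T@np.linalg.inv(K)@[uv[0],uv[1],1];o=-c["R"].T@c["t"]
    return o+d*(z-o[2])/d[2]
E
python3 - <<'E'
from h import *
print(monitor.sense())
im=[]
for n in("scene","top"):
    c=cam(n);im.append(c["image"])
    print(n,"campos",-c["R"].T@c["t"])
    for th in("block","stand","cap","spare","tape","graver","ringclamp","hammer","jar"):
        r=nets.silhouettes(th,n)
        for d in r[:1]:
            m=d["mask"];X=c["X"][m];X=X[~np.isnan(X[:,0])]
            print(n,th,round(d["p"],2),np.round(np.array(d["box"])*[512,384,512,384]),m.sum(),np.round(np.percentile(X,[2,50,98],axis=0),3).tolist() if len(X) else "")
    cv2.imwrite(f"pics/{n}.png",cv2.resize(c["image"],(768,576)))
E
```

```text
{'t': 0.0, 'joint_positions': array([9.87390182e-01, 2.59173849e-01, 2.07613165e-02, 1.33369331e+00,
       3.11942573e-05, 1.41820910e+00]), 'dq': array([-2.93807446e-04, -2.25385046e-04,  1.63359812e-03, -1.03186113e-03,
        2.17563351e-04, -7.01431424e-05]), 'tau': array([-4.21400073e-04, -5.55646777e+01,  3.44525886e+01,  1.37122208e-02,
       -2.08632296e-04, -9.11856915e-06]), 'ee_pos': array([0.22950399, 0.49948632, 0.20587598]), 'eef_rot': array([-6.71400387e-01, -3.06849795e+00,  1.90134185e-03]), 'ft_force': array([ 0.25671982, -0.50352316,  0.20812496]), 'moment': array([-0.00116068, -0.01522594,  0.02051018]), 'gripper_force': 0.0, 'opening': 0.08567356314687789}
scene campos [1.13938917 0.52497578 0.72391827]
scene block 0.66 [255. 189. 289. 220.] 592 [[0.519, -0.046, 0.011], [0.55, 0.016, 0.032], [0.567, 0.07, 0.035]]
scene stand 0.86 [218. 171. 323. 250.] 3479 [[0.482, -0.126, 0.003], [0.568, 0.075, 0.012], [0.612, 0.151, 0.137]]
scene cap 0.61 [279. 171. 287. 209.] 97 [[0.536, 0.045, 0.047], [0.551, 0.057, 0.146], [0.56, 0.065, 0.15]]
scene spare 0.9 [220. 219. 2
[... 893 characters left out ...]
.01], [0.607, 0.141, 0.122]]
top cap 0.47 [249. 209. 258. 221.] 86 [[0.534, 0.04, 0.117], [0.546, 0.049, 0.148], [0.556, 0.062, 0.151]]
top spare 0.87 [253. 155. 285. 177.] 414 [[0.658, -0.03, 0.012], [0.681, 0.01, 0.022], [0.705, 0.053, 0.027]]
top graver 0.73 [188. 191. 200. 230.] 200 [[0.522, 0.205, -0.002], [0.591, 0.217, 0.016], [0.626, 0.229, 0.026]]
top ringclamp 0.84 [397. 222. 416. 273.] 563 [[0.39, -0.381, 0.018], [0.452, -0.357, 0.031], [0.516, -0.338, 0.038]]
top hammer 0.57 [116. 174. 149. 270.] 1131 [[0.414, 0.341, 0.005], [0.559, 0.395, 0.023], [0.659, 0.42, 0.029]]
top jar 0.63 [388. 176. 412. 198.] 525 [[0.591, -0.364, -0.001], [0.618, -0.331, 0.067], [0.645, -0.311, 0.073]]
```

View pics/top.png

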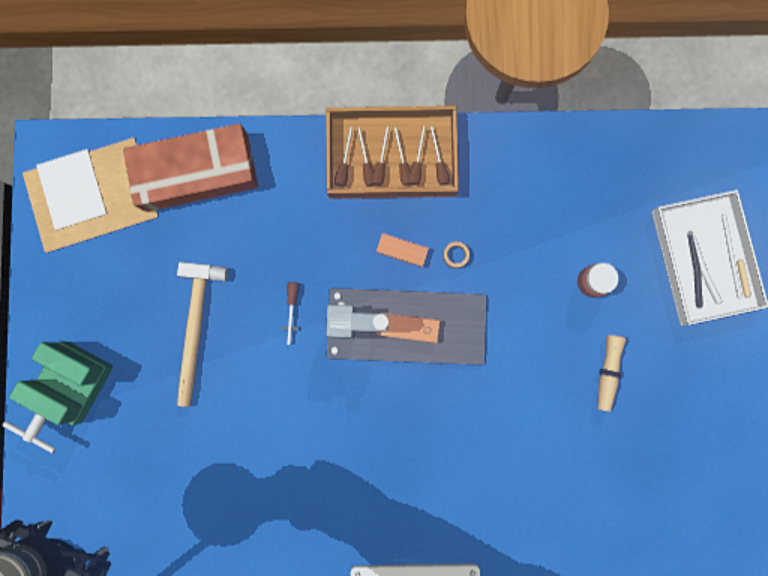

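View pics/scene.png

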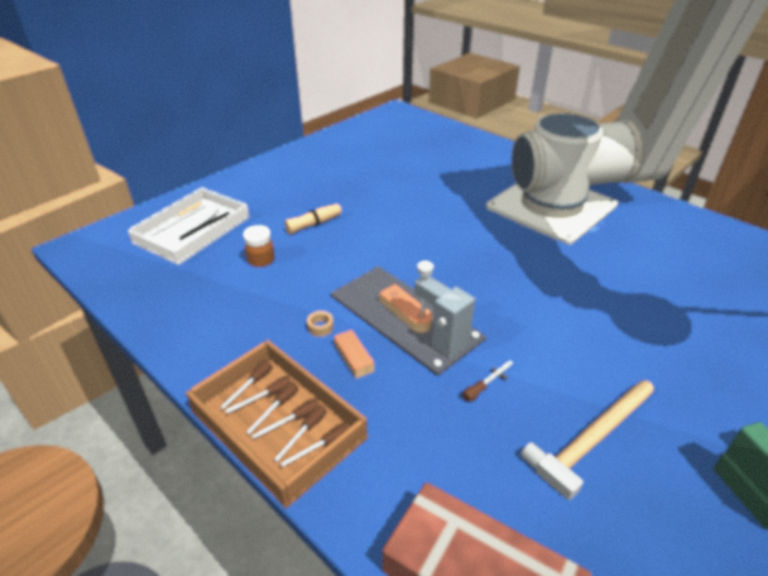

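The top view shows the stand at (405,328), with its column to the left at (339,320), so +x_stand is roughly +y world. The cap is at (380,322), and the block's free square end points right, at (440,330). The spare is at (403,250) and the tape at (457,254), both ahead of the stand.

```bash
cat >> h.py <<'E'
def rect(c,mask,zl,zh):
    X=c["X"];m=mask&(X[...,2]>zl)&(X[...,2]<zh)
    P=X[m][:,:2].astype(np.float32);(a,b),(w,h),an=cv2.minAreaRect(P)
    if w<h: w,h,an=h,w,an-90
    return (round(a,4),round(b,4)),(round(w,4),round(h,4)),round(an,2),np.round(np.median(X[m],0),4),len(P)
E
python3 - <<'E'
from h import *
for n in("top","scene"):
    c=cam(n);m=cv2.dilate(nets.silhouettes("stand",n)[0]["mask"].astype(np.uint8),np.ones((5,5)))>0
    print(n,"plate",rect(c,m,.005,.02))
    r=nets.silhouettes("block",n)
    if r: print("block",rect(c,r[0]["mask"],.027,.037))
    r=nets.silhouettes("cap",n)
    if r: print("cap",rect(c,r[0]["mask"],.14,.155))
E
```

```text
top plate ((0.5424, 0.0074), (0.299, 0.1388), 86.86, array([ 0.5361, -0.0182,  0.0099]), 3638)
block ((0.5389, 0.0026), (0.106, 0.0397), 82.09, array([ 0.5373, -0.0024,  0.0319]), 476)
scene plate ((0.5443, 0.0094), (0.2913, 0.1346), 86.39, array([0.5734, 0.0011, 0.0107]), 2155)
block ((0.5423, 0.0118), (0.1224, 0.0426), 80.34, array([0.5449, 0.0112, 0.0324]), 431)
cap ((0.5484, 0.0555), (0.0216, 0.0209), 35.08, array([0.5509, 0.0569, 0.1477]), 57)
```

```bash
python3 -m handwheel '[{"xyz":[-0.84,-0.59,-0.3],"spin":0},{"xyz":[-0.84,-0.59,-0.3],"spin":0},{"xyz":[-0.84,-0.59,-0.3],"spin":0},{"xyz":[-0.84,-0.59,-0.3],"spin":0}]'
python3 -m handwheel '[{"xyz":[-0.84,-0.59,0],"spin":0},{"xyz":[-0.84,-0.59,0],"spin":0},{"xyz":[-0.84,-0.59,0],"spin":0},{"xyz":[-0.84,-0.59,0],"spin":0}]'
python3 -m handwheel '[{"xyz":[-0.84,-0.59,0],"spin":1},{"xyz":[-0.84,-0.59,0],"spin":1},{"xyz":[-0.84,-0.59,0],"spin":1},{"xyz":[-0.84,-0.59,0],"spin":1}]'
python3 -m handwheel '[{"xyz":[0,0,0],"spin":1},{"xyz":[0,0,0],"spin":1},{"xyz":[0,0,0],"spin":1},{"xyz":[0,0,0],"spin":1}]'
python3 - <<'E'
from h import *
print(monitor.sense()["joint_positions"],eyes.read_camera("wrist")["T_tool_cam"])
c=cam("wrist");cv2.imwrite("pics/w1.png",c["image"])
for th in("block","stand","square_mark","round_mark","cap"):
    for d in nets.silhouettes(th,"wrist")[:2]:print(th,d["p"],np.array(d["box"])*[512,384,512,384],rect(c,d["mask"],.0,.2))
E
```

```text
t: 1.9
ee_pos: [0.3343, 0.3203, 0.2677]
eef_rot: [0.675, 3.067, 0.002]
ft_force: [-0.2, 0.6, -1.2]
opening: 0.0855
gripper_force: 0.0
t: 2.4
ee_pos: [0.4377, 0.1423, 0.2663]
eef_rot: [0.677, 3.068, -0.001]
ft_force: [-0.5, 0.8, 0.4]
opening: 0.0852
gripper_force: 0.0
t: 2.9
ee_pos: [0.541, -0.0347, 0.2656]
eef_rot: [-1.448, -2.787, 0.001]
ft_force: [-0.6, 0.1, 0.2]
opening: 0.0853
gripper_force: 0.0
t: 3.4
ee_pos: [0.5396, -0.0313, 0.2666]
eef_rot: [-2.113, -2.325, -0.0]
ft_force: [0.3, 1.2, 0.0]
opening: 0.085
gripper_force: 0.0
[-2.13448720e-01  2.32440929e-01  1.37374996e-01  1.47574114e+00
  2.46057500e-04  1.26162488e+00] [[ 9.73905254e-04 -9.49053431e-01 -3.15113689e-01  8.11763636e-02]
 [ 9.99999198e-01  6.69078027e-04  1.07552825e-03 -2.91016739e-04]
 [-8.09898132e-04 -3.15114484e-01  9.49053321e-01 -1.67804117e-01]
 [ 0.00000000e+00  0.00000000e+00  0.00000000e+00  1.00000000e+00]]
block 0.94 [240.7936 103.1808 281.1904 175.7952] ((0.5375, -0.0058), (0.0988, 0.041), 82.11, array([ 0.5378, -0.0034,  0.0325]), 1739)
stand 0.8 [213.504    0.     329.1136 226.4064] ((0.5448, 0.0208), (0.3172, 0.1326), 87.08, array([0.5439, 0.0531, 0.0109]), 16993)
stand 0.15 [241.6128  94.6944 281.9072 176.4096] ((0.54, -0.0002), (0.1101, 0.0426), 80.77, array([ 0.5379, -0.0024,  0.0325]), 1807)
square_mark 0.83 [239.9232  92.1984 280.576  172.9152] ((0.5403, 0.0011), (0.1132, 0.0424), 82.2, array([ 0.5378, -0.0013,  0.0325]), 1812)
round_mark 0.6 [238.4896 100.4928 282.9824 172.4928] ((0.5377, -0.0036), (0.103, 0.0433), 83.84, array([ 0.5377, -0.0024,  0.0325]), 1798)
cap 0.64 [260.9152  86.784  285.2864 110.4   ] ((0.546, 0.0505), (0.0279, 0.0242), -84.2, array([0.5456, 0.0528, 0.1485]), 565)
```

View pics/w1.png

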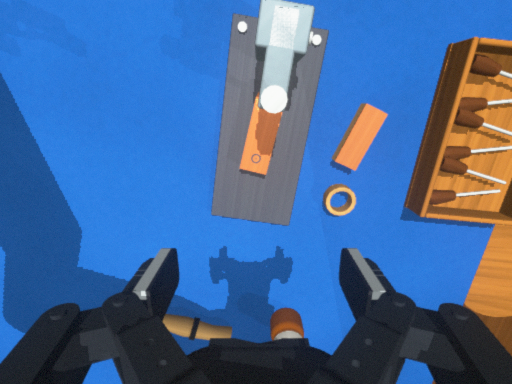

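The wrist view shows the block's square end towards the viewer, with its mark at about (256,158). The cap is at (273,99) and the plate spans about (213–328, 15–225). Next I'll work out the grasp.

```bash
cat >> h.py <<'E'
def mark(c,uv,r=9,z=.032):
    # centroid of dark ring near uv
    u,v=map(int,uv);g=cv2.resize(c["image"][v-r:v+r+1,u-r:u+r+1],None,fx=8,fy=8,interpolation=cv2.INTER_CUBIC)
    g=g[...,2].astype(float);w=np.clip(np.median(g)-15-g,0,None);k=np.hypot(*(np.mgrid[:g.shape[0],:g.shape[1]]-g.shape[0]/2))<r*7
    w*=k;yy,xx=np.mgrid[:g.shape[0],:g.shape[1]]
    p=np.array([(w*xx).sum(),(w*yy).sum()])/w.sum();p=(p+.5)/8-.5+[u-r,v-r]
    return p,ray(c,p,z)
def togo(p,yaw=None):
    """moves in tool units to bring TCP xy to p, tool-x yaw in deg"""
    s=monitor.sense();M=Ro.from_rotvec(s["eef_rot"]).as_matrix();d=np.array(p)-s["ee_pos"]
    y=np.degrees(np.arctan2(M[1,0],M[0,0]));print("at",np.round(s["ee_pos"],4),"yaw",round(y,2),"xyz",np.round(M.T@d/.2,3),"spin",None if yaw is None else round((y-yaw)/30,3))
E
python3 - <<'E'
from h import *
c=cam("wrist")
p,X=mark(c,(256,158));print(p,X)
a=np.radians(82.1);u=np.array([np.cos(a),np.sin(a)])
r=X[:2]+80*.001*u;print("round mark",r)
g=X[:2]+.002*u
togo([*g,.10],82.1);togo([*g,.0135],82.1)
m=nets.silhouettes("stand","wrist")[0]["mask"];print(rect(c,cv2.dilate(m.astype(np.uint8),np.ones((3,3)))>0,.006,.014))
cm=nets.silhouettes("cap","wrist")[0]["mask"];M=cv2.moments(cm.astype(np.uint8));q=(M["m10"]/M["m00"],M["m01"]/M["m00"]);print("cap",q,ray(c,q,.146))
E
```

```text
[255.59002614 157.00915207] [ 0.53506542 -0.02816477  0.032     ]
round mark [0.54606098 0.05107599]
at [ 0.5398 -0.0323  0.2665] yaw 95.37 xyz [ 0.033 -0.019  0.832] spin 0.442
at [ 0.5398 -0.0323  0.2665] yaw 95.37 xyz [ 0.033 -0.019  1.265] spin 0.442
((0.5434, 0.0075), (0.2903, 0.1304), 86.83, array([0.5314, 0.0043, 0.0105]), 12302)
cap (273.0140597539543, 98.0755711775044) [0.54572077 0.05273878 0.146     ]
```

The plate measures 290 × 130 mm at z 10 mm, which matches the text. The tip comes out at about (0.5458, 0.0525) both from the plate and from the cap, so I'll grasp.

```bash
python3 -m handwheel '[{"xyz":[0.033,-0.019,0.4],"spin":0.442},{"xyz":[0.033,-0.019,0.8],"spin":0.442},{"xyz":[0.033,-0.019,0.83],"spin":0.442},{"xyz":[0.033,-0.019,0.83],"spin":0.442}]' 85
python3 - <<'E'
from h import *
a=np.radians(82.1);g=np.array([.53507,-.02816])+.002*np.array([np.cos(a),np.sin(a)])
togo([*g,.0135],82.1)
E
```

```text
t: 4.4
ee_pos: [0.5335, -0.0258, 0.0982]
eef_rot: [-2.366, -2.06, 0.005]
ft_force: [-0.8, 0.3, 0.4]
opening: 0.0849
gripper_force: 0.0
at [ 0.5335 -0.0258  0.0982] yaw 82.07 xyz [-0.001  0.012  0.423] spin -0.001
```

```bash
python3 -m handwheel '[{"xyz":[0,0.01,0.2],"spin":0},{"xyz":[0,0.01,0.36],"spin":0},{"xyz":[0,0.01,0.423],"spin":0},{"xyz":[0,0.01,0.423],"spin":0}]'
python3 -m handwheel '[{"xyz":[0,0,0],"spin":0},{"xyz":[0,0,0],"spin":0},{"xyz":[0,0,0],"spin":0},{"xyz":[0,0,0],"spin":0},{"xyz":[0,0,0],"spin":0}]' 20 40
python3 -m handwheel '[{"xyz":[0,0,0],"spin":0},{"xyz":[0,0,0],"spin":0}]'
```

```text
t: 4.9
ee_pos: [0.5381, -0.0266, 0.0168]
eef_rot: [2.37, 2.062, 0.001]
ft_force: [-0.2, -0.2, 0.1]
opening: 0.0849
gripper_force: 0.0
t: 5.52
ee_pos: [0.5374, -0.0264, 0.016]
eef_rot: [2.37, 2.062, 0.0]
ft_force: [0.8, 0.4, 1.1]
opening: 0.02
gripper_force: 0.0
t: 5.78
ee_pos: [0.5373, -0.0264, 0.0158]
eef_rot: [-2.37, -2.062, 0.0]
ft_force: [-1.0, -0.7, -0.2]
opening: 0.02
gripper_force: 0.0
```

The fingers closed to 20 mm without gripping anything, so I'll look.

```bash
python3 - <<'E'
from h import *
c=cam("wrist");cv2.imwrite("pics/w2.png",c["image"])
for th in("block","cap"):
    for d in nets.silhouettes(th,"wrist")[:1]:print(th,d["p"],np.array(d["box"])*[512,384,512,384],rect(c,d["mask"],.0,.2))
c=cam("top")
for th in("block","spare"):
    for d in nets.silhouettes(th,"top")[:1]:print(th,d["p"],np.array(d["box"])*[512,384,512,384],rect(c,d["mask"],.0,.2))
E
```

```text
block 0.75 [220.3136 200.7936 289.9968 276.9024] ((0.5317, -0.0271), (0.0662, 0.0415), 70.3, array([ 0.5369, -0.0196,  0.0325]), 3213)
cap 0.72 [1.309184e+02 1.920000e-01 3.428864e+02 2.136960e+02] ((0.5325, 0.0418), (0.129, 0.1106), -9.99, array([0.5103, 0.0471, 0.0107]), 143)
block 0.47 [257.1776 209.3952 263.4752 227.4816] ((0.5429, 0.0331), (0.0398, 0.0189), -16.15, array([0.543 , 0.0329, 0.032 ]), 96)
spare 0.89 [252.2112 155.4816 285.184  175.488 ] ((0.6828, 0.0126), (0.0883, 0.0358), 71.04, array([0.6813, 0.0118, 0.0218]), 423)
```

View pics/w2.png

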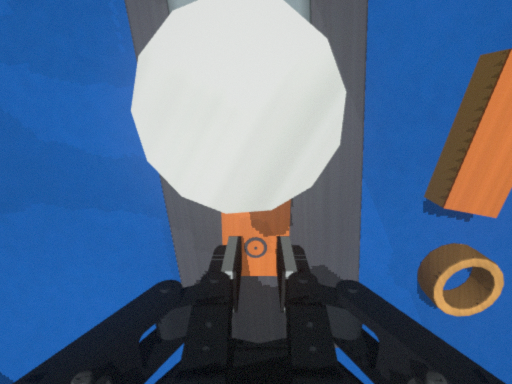

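The view shows the fingers (inner gap about 243–280 px) overlapping the block's top (222–290 px), with the mark between them at (256,247). The fingers may be sitting above the block, so I'll check heights with the depth map.

```bash
python3 - <<'E'
from h import *
c=cam("wrist");print(mark(c,(256,247),14),c["intrinsics"][0][0])
for u in (228,234,238,256,282,287,292):
    print(u,[np.round(c["X"][v,u],4).tolist() for v in (240,248,258,268)])
print(proj(c,monitor.sense()["ee_pos"]),monitor.sense()["ft_force"])
c=cam("top"); 
E
```

```text
(array([254.94548735, 246.44658062]), array([ 0.53466955, -0.02863976,  0.032     ])) 280.60808661520093
228 [[0.5225, -0.0135, 0.0492], [0.5236, -0.0129, 0.0591], [0.5243, -0.0138, 0.0671], [0.5254, -0.0132, 0.0767]]
234 [[0.5258, -0.0134, 0.0501], [0.5265, -0.0135, 0.0587], [0.5275, -0.0131, 0.069], [0.528, -0.0136, 0.0767]]
238 [[0.5278, -0.0141, 0.0495], [0.5285, -0.0139, 0.0585], [0.5284, -0.0165, 0.0638], [0.5278, -0.021, 0.0654]]
256 [[0.5359, -0.0245, 0.0318], [0.5353, -0.0287, 0.034], [0.5344, -0.0354, 0.034], [0.5332, -0.0439, 0.0317]]
282 [[0.5511, -0.0174, 0.0494], [0.5504, -0.0172, 0.0581], [0.5496, -0.017, 0.0677], [0.549, -0.0165, 0.0767]]
287 [[0.5537, -0.0176, 0.0496], [0.5528, -0.0171, 0.0589], [0.5519, -0.0171, 0.0681], [0.5511, -0.0165, 0.0771]]
292 [[0.5587, -0.0388, 0.0107], [0.5558, -0.0223, 0.0503], [0.5543, -0.0177, 0.0676], [0.5533, -0.0172, 0.0766]]
[258.88278831 231.00160217] [0.27236426 0.73158598 0.12865699]
```

```bash
python3 -m handwheel '[{"xyz":[0,0,0],"spin":0},{"xyz":[0,0,0],"spin":0},{"xyz":[0,0,0],"spin":0}]' 60
cat >> h.py <<'E'
def tips(c):
    s=monitor.sense();M=Ro.from_rotvec(s["eef_rot"]).as_matrix()
    L=(c["X"]-s["ee_pos"])@M   # tool coords
    h=s["opening"]/2
    for sg in(-1,1):
        m=(np.abs(L[...,0]-.003)<.02)&(L[...,1]*sg>h-.006)&(L[...,1]*sg<h+.016)&(c["X"][...,2]>.036)
        Q=L[m];print("tip",sg,len(Q),np.round(np.percentile(Q,[1,50,99],axis=0),4).tolist())
E
python3 - <<'E'
from h import *
print(arm.grip_depth); c=cam("wrist");tips(c);cv2.imwrite("pics/w3.png",c["image"][180:,130:390])
E
```

```text
t: 6.55
ee_pos: [0.5374, -0.0264, 0.0159]
eef_rot: [2.37, 2.062, 0.0]
ft_force: [0.7, -0.5, 0.6]
opening: 0.0601
gripper_force: 0.0
0.0187
tip -1 4782 [[-0.0093, -0.0456, -0.115], [0.0115, -0.0315, -0.0807], [0.0179, -0.0241, -0.0342]]
tip 1 4736 [[-0.0093, 0.0241, -0.1141], [0.0114, 0.0314, -0.0802], [0.0179, 0.0457, -0.034]]
```

View pics/w3.png

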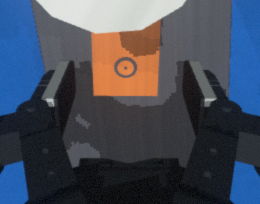

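The crop shows the fingers open on both sides of the block, with their tips well above the plate. The tips sit about 30 mm behind the stated TCP, so I'll lower in stages and check each one.

```bash
python3 -m handwheel '[{"xyz":[0,-0.01,0.04],"spin":0},{"xyz":[0,-0.01,0.075],"spin":0},{"xyz":[0,-0.01,0.075],"spin":0}]'
python3 - <<'E'
from h import *
c=cam("wrist");tips(c)
E
```

```text
t: 6.98
ee_pos: [0.5348, -0.0261, 0.0]
eef_rot: [-2.369, -2.061, 0.001]
ft_force: [-0.6, 0.4, 0.3]
opening: 0.06
gripper_force: 0.0
tip -1 3948 [[-0.0093, -0.0456, -0.1153], [0.0121, -0.0315, -0.083], [0.018, -0.0241, -0.0461]]
tip 1 3852 [[-0.0092, 0.0241, -0.1134], [0.0119, 0.0315, -0.0826], [0.018, 0.0457, -0.0474]]
```

```bash
python3 -m handwheel '[{"xyz":[0,0,0.03],"spin":0},{"xyz":[0,0,0.05],"spin":0},{"xyz":[0,0,0.05],"spin":0}]'
python3 - <<'E'
from h import *
c=cam("wrist")
s=monitor.sense();M=Ro.from_rotvec(s["eef_rot"]).as_matrix();L=(c["X"]-s["ee_pos"])@M
for sg in(-1,1):
    m=(L[...,1]*sg>.028)&(L[...,1]*sg<.04)&(np.abs(L[...,0])<.02)&(c["X"][...,2]>.0135)
    z=np.sort(c["X"][...,2][m]);print(len(z),np.round(z[[0,5,10,20,50,100,200,400]],4))
E
```

```text
t: 7.4
ee_pos: [0.5352, -0.0261, -0.0095]
eef_rot: [-2.37, -2.062, 0.001]
ft_force: [0.1, -0.2, -0.5]
opening: 0.0598
gripper_force: 0.0
2951 [0.0198 0.0212 0.0215 0.0224 0.0249 0.0265 0.0302 0.0365]
2896 [0.0199 0.021  0.0219 0.0225 0.0245 0.0265 0.03   0.036 ]
```

```bash
python3 -m handwheel '[{"xyz":[0,0,0.015],"spin":0},{"xyz":[0,0,0.015],"spin":0},{"xyz":[0,0,0.015],"spin":0},{"xyz":[0,0,0.015],"spin":0},{"xyz":[0,0,0.015],"spin":0}]' 20 50
python3 -m handwheel '[{"xyz":[0,0,0],"spin":0},{"xyz":[0,0,0],"spin":0}]'
python3 - <<'E'
from h import *
a=np.radians(86.83);u=np.array([np.cos(a),np.sin(a)]);tip=np.array([.5458,.0525])
p=tip-.145*u; togo([*p,-.012],82.1)
E
```

```text
t: 8.07
ee_pos: [0.5354, -0.0262, -0.0121]
eef_rot: [2.37, 2.062, 0.0]
ft_force: [0.6, 0.6, -0.7]
opening: 0.0391
gripper_force: 50.6
t: 8.32
ee_pos: [0.5354, -0.0262, -0.0121]
eef_rot: [2.37, 2.062, 0.0]
ft_force: [0.7, 1.0, -0.5]
opening: 0.039
gripper_force: 50.5
at [ 0.5354 -0.0262 -0.0121] yaw 82.06 xyz [-0.326  0.057 -0.001] spin -0.001
```

Gripped at 39 mm. Now I'll draw it out, lift and turn it.

```bash
python3 -m handwheel '[{"xyz":[-0.11,0.01,-0.005],"spin":0},{"xyz":[-0.22,0.01,-0.005],"spin":0},{"xyz":[-0.33,0.02,-0.005],"spin":0},{"xyz":[-0.38,0.02,-0.03],"spin":0},{"xyz":[-0.38,0.02,-0.2],"spin":0}]'
python3 -m handwheel '[{"xyz":[0,0,-0.03],"spin":-0.33},{"xyz":[0,0,-0.03],"spin":-0.66},{"xyz":[0,0,-0.03],"spin":-1},{"xyz":[0,0,-0.03],"spin":-1}]'
python3 -m handwheel '[{"xyz":[0,0,0],"spin":-0.33},{"xyz":[0,0,0],"spin":-0.66},{"xyz":[0,0,0],"spin":-1}]'
python3 -m handwheel '[{"xyz":[0,0,0],"spin":-0.33},{"xyz":[0,0,0],"spin":-0.66},{"xyz":[0,0,0],"spin":-1}]'
python3 -m handwheel '[{"xyz":[0,0,0],"spin":-0.33},{"xyz":[0,0,0],"spin":-0.66},{"xyz":[0,0,0],"spin":-1}]'
python3 -m handwheel '[{"xyz":[0,0,0],"spin":-0.33},{"xyz":[0,0,0],"spin":-0.66},{"xyz":[0,0,0],"spin":-1}]'
python3 -m handwheel '[{"xyz":[0,0,0],"spin":-0.33},{"xyz":[0,0,0],"spin":-0.66},{"xyz":[0,0,0],"spin":-1},{"xyz":[0,0,0],"spin":-1}]'
python3 - <<'E'
from h import *
a=np.radians(86.83);u=np.array([np.cos(a),np.sin(a)]);tip=np.array([.5458,.0525])
p=tip-.078*u; togo([*p,-.011],266.83-360)
c=cam("wrist");cv2.imwrite("pics/w4.png",c["image"])
E
```

```text
t: 8.95
ee_pos: [0.5272, -0.102, 0.0267]
eef_rot: [-2.368, -2.058, 0.003]
ft_force: [-0.5, 0.3, -1.0]
opening: 0.0388
gripper_force: 50.9
t: 9.45
ee_pos: [0.5288, -0.1016, 0.0341]
eef_rot: [-1.757, -2.604, -0.0]
ft_force: [-0.5, 0.1, -1.7]
opening: 0.0388
gripper_force: 51.0
t: 9.82
ee_pos: [0.5288, -0.1017, 0.034]
eef_rot: [-1.02, -2.971, -0.0]
ft_force: [-0.4, 0.4, -1.9]
opening: 0.039
gripper_force: 51.1
t: 10.2
ee_pos: [0.5288, -0.1017, 0.0339]
eef_rot: [-0.216, -3.134, -0.0]
ft_force: [0.3, -0.1, -0.9]
opening: 0.0391
gripper_force: 51.1
t: 10.58
ee_pos: [0.5288, -0.1017, 0.034]
eef_rot: [0.603, -3.083, -0.0]
ft_force: [-0.9, -0.2, -2.4]
opening: 0.0387
gripper_force: 51.1
t: 10.95
ee_pos: [0.5288, -0.1017, 0.034]
eef_rot: [-1.38, 2.822, 0.0]
ft_force: [0.2, 1.1, -1.1]
opening: 0.039
gripper_force: 51.1
t: 11.45
ee_pos: [0.5288, -0.1017, 0.0339]
eef_rot: [-2.057, 2.375, 0.0]
ft_force: [-0.2, -0.2, -1.9]
opening: 0.0388
gripper_force: 51.0
at [ 0.5288 -0.1017  0.0339] yaw -98.2 xyz [-0.387 -0.008  0.225] spin -0.168
```

View pics/w4.png

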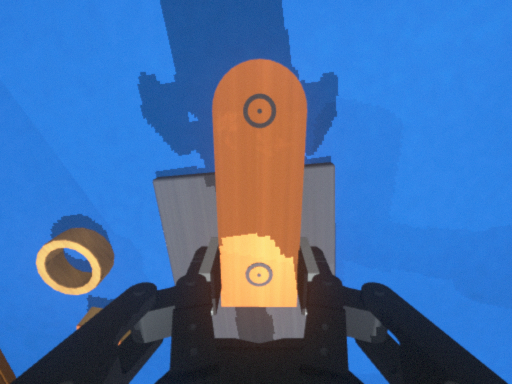

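The block is held level with the round end outward: round mark at (260,110), square mark at (259,274). I'll set it down on the plate in front of the throat.

```bash
python3 -m handwheel '[{"xyz":[-0.13,-0.008,0],"spin":-0.168},{"xyz":[-0.26,-0.008,0.05],"spin":-0.168},{"xyz":[-0.387,-0.008,0.12],"spin":-0.168},{"xyz":[-0.387,-0.008,0.2],"spin":-0.168},{"xyz":[-0.387,-0.008,0.224],"spin":-0.168}]'
python3 -m handwheel '[{"xyz":[0,0,0],"spin":0},{"xyz":[0,0,0],"spin":0}]'
python3 -m handwheel '[{"xyz":[0,0,0.003],"spin":0},{"xyz":[0,0,0.003],"spin":0},{"xyz":[0,0,0.003],"spin":0}]' 60
python3 -m handwheel '[{"xyz":[0,0,-0.1],"spin":0},{"xyz":[0,0,-0.25],"spin":0},{"xyz":[0,0,-0.25],"spin":0},{"xyz":[0,0,-0.25],"spin":0}]'
python3 - <<'E'
from h import *
c=cam("wrist");cv2.imwrite("pics/w5.png",c["image"])
r=nets.silhouettes("block","wrist");print(r[0]["p"],rect(c,r[0]["mask"],.025,.04))
a=np.radians(86.83);u=np.array([np.cos(a),np.sin(a)]);tip=np.array([.5458,.0525])
p=tip-.145*u; togo([*p,-.011],266.83-360)
E
```

```text
t: 12.12
ee_pos: [0.5406, -0.0251, -0.0117]
eef_rot: [2.159, -2.281, -0.002]
ft_force: [0.1, 0.4, -1.3]
opening: 0.0388
gripper_force: 51.0
t: 12.38
ee_pos: [0.5415, -0.0259, -0.0103]
eef_rot: [-2.162, 2.279, -0.001]
ft_force: [-0.7, -0.8, -1.5]
opening: 0.0392
gripper_force: 51.0
t: 12.75
ee_pos: [0.5413, -0.0257, -0.0113]
eef_rot: [-2.164, 2.277, -0.001]
ft_force: [0.6, -0.4, -0.4]
opening: 0.0599
gripper_force: 0.0
t: 13.25
ee_pos: [0.5409, -0.0255, 0.0381]
eef_rot: [2.164, -2.277, -0.0]
ft_force: [0.1, 0.2, -0.4]
opening: 0.0599
gripper_force: 0.0
0.7 ((0.5393, -0.0624), (0.1203, 0.0401), 86.87, array([ 0.5389, -0.0691,  0.0325]), 11022)
at [ 0.5406 -0.0255  0.0376] yaw -92.91 xyz [ 0.334 -0.003  0.243] spin 0.009
```

View pics/w5.png

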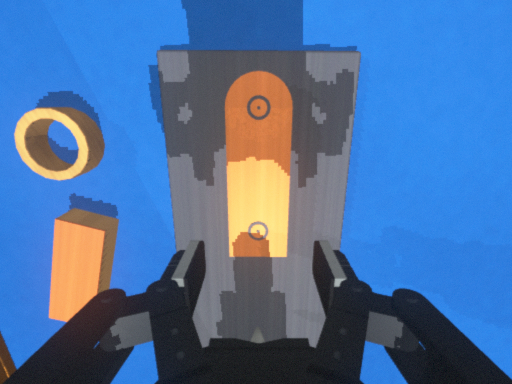

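The block lies flat, aligned on the plate, with the round mark at (259,107) and the square mark at (258,231). I'll measure both marks and regrasp near the round end.

```bash
python3 - <<'E'
from h import *
c=cam("wrist")
q,Q=mark(c,(258,231),13);r,Rr=mark(c,(259,107),14);print(q,Q,r,Rr,np.linalg.norm(Q-Rr),np.degrees(np.arctan2(*(Q-Rr)[1::-1])))
m=nets.silhouettes("stand","wrist");print(m[0]["p"],rect(c,m[0]["mask"],.006,.014))
E
python3 -m handwheel '[{"xyz":[0.12,0,0],"spin":0},{"xyz":[0.25,0,0],"spin":0},{"xyz":[0.333,0,0.05],"spin":0},{"xyz":[0.333,0,0.15],"spin":0},{"xyz":[0.333,0,0.24],"spin":0}]'
python3 -m handwheel '[{"xyz":[0,0,0],"spin":0},{"xyz":[0,0,0],"spin":0},{"xyz":[0,0,0],"spin":0},{"xyz":[0,0,0],"spin":0}]' 20 50
python3 - <<'E'
from h import *
a=np.radians(86.83);u=np.array([np.cos(a),np.sin(a)]);tip=np.array([.5458,.0525])
p=tip-.070*u; togo([*p,-.011],266.83-360)
E
```

```text
[256.37200219 233.79062863] [ 0.5421056  -0.02034166  0.032     ] [258.5920685  106.83619813] [ 0.53646958 -0.10296798  0.032     ] 0.08281832031355947 86.09784383908986
0.76 ((0.5418, -0.018), (0.2384, 0.1304), 86.95, array([ 0.5419, -0.0547,  0.0104]), 35660)
t: 14.08
ee_pos: [0.5372, -0.0923, -0.011]
eef_rot: [2.163, -2.278, -0.002]
ft_force: [-0.2, 0.2, -0.7]
opening: 0.0599
gripper_force: 0.0
t: 14.58
ee_pos: [0.538, -0.0921, -0.0091]
eef_rot: [-2.164, 2.277, -0.001]
ft_force: [-0.7, 0.6, -2.1]
opening: 0.0386
gripper_force: 50.9
at [ 0.538  -0.0921 -0.0091] yaw -92.89 xyz [-0.374 -0.001  0.009] spin 0.009
```

```bash
python3 -m handwheel '[{"xyz":[-0.1,0,-0.005],"spin":0},{"xyz":[-0.2,0,-0.005],"spin":0},{"xyz":[-0.3,0,-0.005],"spin":0},{"xyz":[-0.376,0,-0.005],"spin":0},{"xyz":[-0.376,0,0.0],"spin":0}]'
python3 -m handwheel '[{"xyz":[0,0,0.005],"spin":0},{"xyz":[0,0,0.005],"spin":0},{"xyz":[0,0,0.005],"spin":0}]'
python3 - <<'E'
from h import *
c=cam("wrist");cv2.imwrite("pics/w6.png",c["image"])
s=monitor.sense();print(s["ee_pos"])
print(mark(c,(258,205),12)) 
for n in("wrist","top","scene"):
    if n!="wrist": c=cam(n)
    for th in("block","cap"):
        r=nets.silhouettes(th,n)
        if r: print(n,th,r[0]["p"],rect(c,r[0]["mask"],.025 if th=="block" else .14,.037 if th=="block" else .155) if n!="wrist" or th=="block" else "")
E
```

```text
t: 15.2
ee_pos: [0.5416, -0.0155, -0.0095]
eef_rot: [-2.167, 2.275, -0.0]
ft_force: [-0.4, -0.5, -2.5]
opening: 0.0389
gripper_force: 51.0
t: 15.58
ee_pos: [0.5416, -0.0175, -0.0105]
eef_rot: [2.163, -2.278, 0.0]
ft_force: [-1.2, 0.9, -0.8]
opening: 0.0388
gripper_force: 51.1
[ 0.54162536 -0.01746488 -0.01053727]
(array([257.73145764, 195.7858534 ]), array([ 0.53981001, -0.0559342 ,  0.032     ]))
wrist block 0.6 ((0.5419, -0.0084), (0.0806, 0.04), 86.33, array([ 0.5416, -0.0129,  0.0325]), 9409)
top block 0.63 ((0.5286, 0.0547), (0.0217, 0.0029), 89.58, array([0.5285, 0.0548, 0.0309]), 18)
top cap 0.59 ((0.5453, 0.0506), (0.021, 0.0209), 43.17, array([0.5443, 0.0517, 0.1478]), 67)
scene block 0.61 ((0.544, 0.0181), (0.1132, 0.0444), 82.61, array([0.5471, 0.0256, 0.0325]), 367)
scene cap 0.64 ((0.5473, 0.0529), (0.025, 0.0228), 41.6, array([0.5511, 0.0552, 0.1479]), 76)
```

View pics/w6.png

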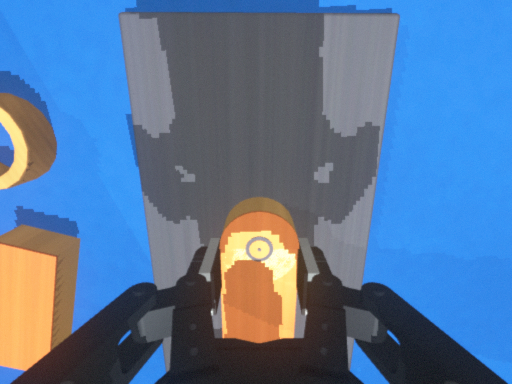

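The wrist view shows the round mark at (259,248), and the plate's outer edge with corners near (122,14) and (397,14). That edge gives a direct check, since the mark should end up 110 mm inside it.

```bash
cat >> h.py <<'E'
def edge(c,us,v0,v1):
    # plate outer edge: blue->grey transition per column (blue minus red)
    d=c["image"][...,0].astype(float)-c["image"][...,2]
    return np.array([(u,v0+np.argmin(np.diff(cv2.GaussianBlur(d,(1,5),0)[v0:v1,u]))+.5) for u in us])
def side(c,v,u0,u1,s):
    d=c["image"][...,0].astype(float)-c["image"][...,2];g=np.diff(d[v,u0:u1])*s
    return u0+np.argmax(g)+.5
E
python3 - <<'E'
from h import *
c=cam("wrist")
q,Q=mark(c,(259,248),15);print("mark",q,Q)
g=c["image"].astype(int)
print([g[v,200].tolist() for v in range(8,20)])
E_=np.array([ray(c,p,.010) for p in edge(c,range(140,380,20),4,24)]);print(edge(c,range(140,380,40),4,24)[:,1])
le=np.array([ray(c,(side(c,v,105,160,-1),v),.010) for v in range(30,100,10)])
re=np.array([ray(c,(side(c,v,365,410,1),v),.010) for v in range(30,100,10)])
f=np.polyfit(E_[:,0],E_[:,1],1);print("edge slope deg",np.degrees(np.arctan(f[0])),"left",np.round(le[[0,-1]],4),"right",np.round(re[[0,-1]],4))
a=np.radians(86.83);u=np.array([np.cos(a),np.sin(a)]);n=np.array([u[1],-u[0]])
print("along: mark-edge mm",1e3*((Q[:2]-E_[:,:2])@u).mean(),1e3*((Q[:2]-E_[:,:2])@u).std())
l=(le[:,:2]-Q[:2])@n;r=(re[:,:2]-Q[:2])@n;print("lat mm",l*1e3,r*1e3)
E
```

```text
mark [258.8617201  247.97967521] [ 0.54063982 -0.02777049  0.032     ]
[[174, 100, 41], [174, 101, 44], [161, 93, 49], [110, 82, 65], [98, 87, 82], [95, 85, 83], [99, 92, 85], [97, 87, 87], [97, 86, 85], [101, 93, 89], [95, 88, 87], [96, 86, 82]]
[10.5 10.5 10.5 10.5 11.5 11.5]
edge slope deg -3.1652352921627043 left [[ 0.6001 -0.1321  0.01  ]
 [ 0.6015 -0.1061  0.01  ]] right [[ 0.4715 -0.1257  0.01  ]
 [ 0.4727 -0.0997  0.01  ]]
along: mark-edge mm 108.88908994212143 0.10003275477068241
lat mm [65.14571112 64.83128174 64.98322735 65.13827377 64.81404436 64.97055811
 65.13036675] [-63.57917954 -63.77733273 -63.50743126 -63.70889602 -63.43272459
 -63.63760807 -63.84680387]
```

The mark is within about 1 mm of its target both along and across the plate. I'll release, lift clear and shut the fingers.

```bash
python3 -m handwheel '[{"xyz":[0,0,0],"spin":0},{"xyz":[0,0,0],"spin":0},{"xyz":[0,0,0],"spin":0}]' 60
python3 -m handwheel '[{"xyz":[0.05,0,-0.3],"spin":0},{"xyz":[0.1,0,-0.6],"spin":0},{"xyz":[0.1,0,-0.9],"spin":0},{"xyz":[0.1,0,-1],"spin":0},{"xyz":[0.1,0,-1],"spin":0}]'
python3 -m handwheel '[{"xyz":[0,0,-0.2],"spin":0},{"xyz":[0,0,-0.2],"spin":0},{"xyz":[0,0,-0.2],"spin":0},{"xyz":[0,0,-0.2],"spin":0}]' 0
python3 - <<'E'
from h import *
c=cam("wrist");cv2.imwrite("pics/w7.png",c["image"])
s=monitor.sense();M=Ro.from_rotvec(s["eef_rot"]).as_matrix();L=(c["X"]-s["ee_pos"])@M
m=(np.abs(L[...,0])<.03)&(np.abs(L[...,1])<.02)&(L[...,2]<.02)&(c["X"][...,2]>.16)
z=np.sort(L[...,2][m]);print("tip offset",z[[-1,-5,-20,-50]],s["opening"],np.round(L[m][np.argsort(L[...,2][m])[-20:]].mean(0),4))
r=nets.silhouettes("block","wrist");print(r[0]["p"],np.array(r[0]["box"])*[512,384,512,384],rect(c,r[0]["mask"],.025,.04))
print(proj(c,[.5414,-.0274,.032]))
togo([.5457,.0526,.2],-92.9)
E
```

```text
t: 16.45
ee_pos: [0.5416, -0.0169, -0.0105]
eef_rot: [-2.165, 2.277, -0.0]
ft_force: [0.5, -0.1, 0.4]
opening: 0.0602
gripper_force: 0.0
t: 17.08
ee_pos: [0.5413, -0.0371, 0.1909]
eef_rot: [-2.163, 2.276, -0.004]
ft_force: [0.2, -0.8, 0.1]
opening: 0.0602
gripper_force: 0.0
t: 17.58
ee_pos: [0.54, -0.0368, 0.2279]
eef_rot: [2.164, -2.276, -0.003]
ft_force: [-0.1, -0.3, 0.2]
opening: 0.0002
gripper_force: 0.0
tip offset [-0.02747959 -0.02813412 -0.02907202 -0.03063355] -0.0002253870461967096 [ 0.0104  0.0001 -0.0284]
0.84 [242.7904 155.0976 274.1248 237.0048] ((0.5435, 0.0118), (0.119, 0.04), 86.33, array([0.5432, 0.0063, 0.0325]), 2208)
[257.51062018 172.5393117 ]
at [ 0.5402 -0.0368  0.2284] yaw -92.9 xyz [-0.448 -0.005  0.142] spin -0.0
```

View pics/w7.png

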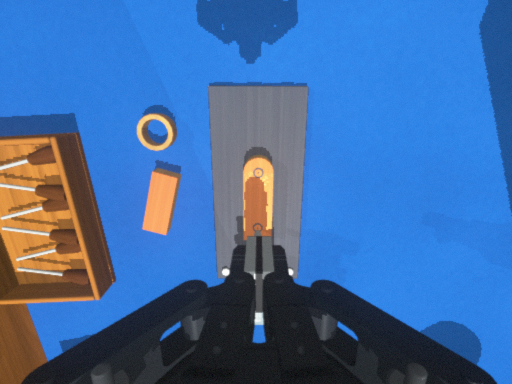

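The wrist view shows the block lying aligned: round mark at (258,172), where the calculation puts it, and square mark at about (257,228). The cap is hidden behind the fingers. The block centre is within 1 mm of target. Moving over the cap.

```bash
python3 -m handwheel '[{"xyz":[-0.2,-0.005,0],"spin":0},{"xyz":[-0.448,-0.005,0.1],"spin":0},{"xyz":[-0.448,-0.005,0.142],"spin":0},{"xyz":[-0.448,-0.005,0.142],"spin":0}]'
python3 -m handwheel '[{"xyz":[0,0,0.1],"spin":0},{"xyz":[0,0,0.2],"spin":0},{"xyz":[0,0,0.2],"spin":0}]'
python3 - <<'E'
from h import *
togo([.5457,.0526,.13],-92.9)
c=cam("scene");s=monitor.sense()
X=c["X"];m=(np.hypot(X[...,0]-.5457,X[...,1]-.0526)<.03)&(X[...,2]>.1)
print(np.histogram(X[...,2][m],bins=np.arange(.1,.26,.005)))
cv2.imwrite("pics/s8.png",cv2.resize(c["image"][120:240,220:340],(600,600),interpolation=cv2.INTER_CUBIC))
E
```

```text
t: 18.18
ee_pos: [0.5457, 0.0525, 0.2002]
eef_rot: [2.164, -2.275, -0.002]
ft_force: [0.6, -0.1, 1.2]
opening: -0.0003
gripper_force: 0.0
t: 18.55
ee_pos: [0.5456, 0.0514, 0.1604]
eef_rot: [2.162, -2.278, -0.002]
ft_force: [-0.8, 0.6, 0.5]
opening: 0.0
gripper_force: 0.0
at [0.5456 0.0514 0.1604] yaw -92.99 xyz [-0.006 -0.001  0.152] spin -0.003
(array([14, 12, 23, 87, 13,  5,  0, 11, 16, 53,  5,  0,  0,  0,  0,  0,  0,
        7, 11, 20, 19, 23, 20, 14, 15, 13, 21, 39, 33, 18, 34]), array([0.1  , 0.105, 0.11 , 0.115, 0.12 , 0.125, 0.13 , 0.135, 0.14 ,
       0.145, 0.15 , 0.155, 0.16 , 0.165, 0.17 , 0.175, 0.18 , 0.185,
       0.19 , 0.195, 0.2  , 0.205, 0.21 , 0.215, 0.22 , 0.225, 0.23 ,
       0.235, 0.24 , 0.245, 0.25 , 0.255]))
```

View pics/s8.png

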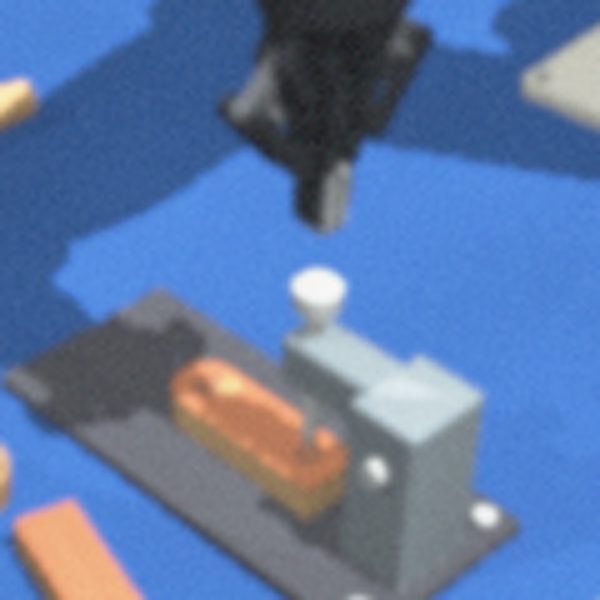

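The scene view shows the shut fingertips at about z 0.187, some 38 mm above the cap at (318,288), with the plunger tip over the square-end mark. Contact should come at TCP z of about 0.121. I'll approach and then press gradually.

```bash
python3 -m handwheel '[{"xyz":[-0.004,0,0.08],"spin":0},{"xyz":[-0.004,0,0.15],"spin":0},{"xyz":[-0.004,0,0.185],"spin":0},{"xyz":[-0.004,0,0.185],"spin":0},{"xyz":[-0.004,0,0.185],"spin":0}]'
python3 -m handwheel '[{"xyz":[0,0,0.01],"spin":0},{"xyz":[0,0,0.02],"spin":0},{"xyz":[0,0,0.02],"spin":0},{"xyz":[0,0,0.02],"spin":0}]'
python3 - <<'E'
from h import *
c=cam("scene");X=c["X"]
m=(np.hypot(X[...,0]-.5457,X[...,1]-.0526)<.02)&(X[...,2]>.125)
print(np.histogram(X[...,2][m],bins=np.arange(.124,.18,.004)))
print(np.mean([monitor.sense()["ft_force"] for _ in range(3)],0))
E
```

```text
t: 19.23
ee_pos: [0.5464, 0.0533, 0.1246]
eef_rot: [-2.164, 2.277, -0.001]
ft_force: [0.1, -0.2, -0.7]
opening: -0.0001
gripper_force: 0.0
t: 19.73
ee_pos: [0.5464, 0.0533, 0.1203]
eef_rot: [-2.164, 2.277, -0.001]
ft_force: [1.9, 0.1, 1.7]
opening: -0.0001
gripper_force: 0.9
(array([ 1,  0,  9, 13, 15, 17,  7, 11, 19, 11, 13, 15, 17]), array([0.124, 0.128, 0.132, 0.136, 0.14 , 0.144, 0.148, 0.152, 0.156,
       0.16 , 0.164, 0.168, 0.172, 0.176]))
[1.62187975 0.38901604 1.87352822]
```

Contact is just starting (about 2 N). I'll press on in 1–2 mm steps.

```bash
python3 -m handwheel '[{"xyz":[0,0,0.01],"spin":0},{"xyz":[0,0,0.02],"spin":0},{"xyz":[0,0,0.02],"spin":0}]'
python3 -m handwheel '[{"xyz":[0,0,0.005],"spin":0},{"xyz":[0,0,0.01],"spin":0},{"xyz":[0,0,0.01],"spin":0}]'
python3 -m handwheel '[{"xyz":[0,0,0.005],"spin":0},{"xyz":[0,0,0.005],"spin":0},{"xyz":[0,0,0.005],"spin":0}]'
```

```text
t: 20.15
ee_pos: [0.5462, 0.0533, 0.116]
eef_rot: [-2.164, 2.277, 0.0]
ft_force: [1.3, 0.8, 2.6]
opening: 0.0001
gripper_force: 1.3
t: 20.52
ee_pos: [0.5463, 0.0533, 0.1147]
eef_rot: [-2.164, 2.277, -0.001]
ft_force: [-1.0, 0.2, 9.0]
opening: -0.0002
gripper_force: 4.3
t: 20.9
ee_pos: [0.5464, 0.0533, 0.1143]
eef_rot: [-2.164, 2.276, -0.002]
ft_force: [-2.7, 0.5, 13.5]
opening: 0.0002
gripper_force: 6.9
```

The force rose from 2.6 to 9 to 13.5 N while the motion stalled, so the tip has met the block. I'll raise straight up and check.

```bash
python3 -m handwheel '[{"xyz":[0,0,-0.03],"spin":0},{"xyz":[0,0,-0.1],"spin":0},{"xyz":[0,0,-0.3],"spin":0},{"xyz":[0,0,-0.5],"spin":0}]'
python3 -m handwheel '[{"xyz":[0.2,0,-0.1],"spin":0},{"xyz":[0.42,0,-0.1],"spin":0},{"xyz":[0.42,0,-0.1],"spin":0},{"xyz":[0.42,0,-0.1],"spin":0}]'
python3 - <<'E'
from h import *
c=cam("wrist");r=nets.silhouettes("block","wrist");print(r[0]["p"],rect(c,r[0]["mask"],.025,.04))
c=cam("scene");X=c["X"]
m=(np.hypot(X[...,0]-.5457,X[...,1]-.0526)<.02)&(X[...,2]>.13);print("cap z",np.percentile(X[...,2][m],[50,80,95]))
cv2.imwrite("pics/s9.png",cv2.resize(c["image"][120:270,190:350],(640,600),interpolation=cv2.INTER_CUBIC))
E
```

```text
t: 21.4
ee_pos: [0.5455, 0.0533, 0.2143]
eef_rot: [2.164, -2.276, -0.002]
ft_force: [0.8, -0.7, 0.0]
opening: 0.0001
gripper_force: 0.0
t: 21.9
ee_pos: [0.5416, -0.0304, 0.2332]
eef_rot: [2.164, -2.278, -0.001]
ft_force: [0.0, 0.8, 0.4]
opening: 0.0002
gripper_force: 0.0
0.97 ((0.543, 0.0124), (0.1205, 0.0389), 86.25, array([0.5427, 0.0075, 0.0325]), 2179)
cap z [0.14764658 0.14871224 0.14959583]
```

View pics/s9.png

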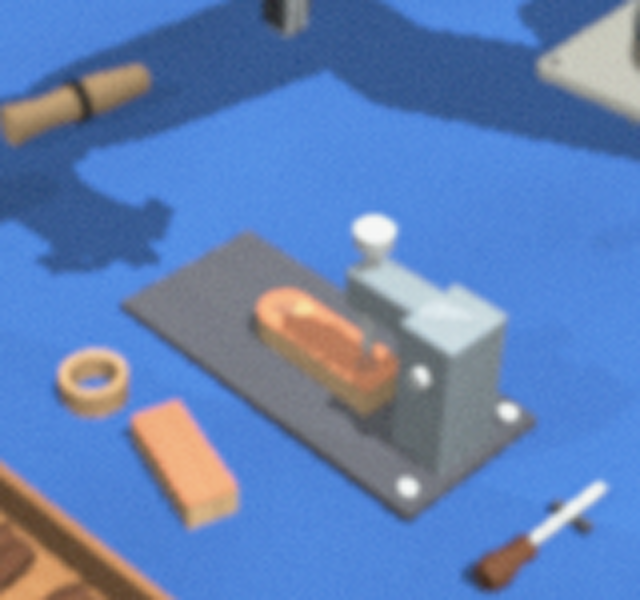

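The cap is back up at z 0.148, at (374,235). The block lies in place under the tip at about (330,345), and the robot is clear. Handing in.

```bash
python3 -c "
from station import arm
print(arm.sign_off())"
```

```text
the job is handed in; nothing more can be done
None
```

I turned the block end for end and set it back with its square-end mark within about 1 mm of under the tip, pressed the plunger until it met the mark and let it spring back up, then handed the job in; no verdict came back.

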